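# Restock the colour board

### The job

Restock the three-lane plywood board: first bring the older red-lidded pot forward to the front of its own lane, then stand the white-lidded pot directly behind it in that lane. Stand the black-lidded pot centred on top of the tin, and the white squeeze bottle in the empty middle lane, between the pots and the tin. Leave everything upright on the board, and do not shift the tin or the yellow tube.

Things in the scene. Friction and masses are not known exactly. Their poses are not given: they have to be found in the camera images.
- board_mid (a point): Middle of the top face (10 mm up) of the fixed plywood board, 170 mm deep (x axis, to the back), 330 wide (y axis, to the left). Dark strips 6 wide, 8 high make three 99 mm lanes at y = -105, 0, +105 and a back stop at x = +79; the front is open. One outer lane holds the red-lidded pot, the other the tin. Two pots in a lane stand well at x = -48 and +38 mm.
- red_pot_mid (a point): Centre (half-way up) of the little screw-top colour pot with the red lid and white body; upright cylinder about 60 mm across, 70 mm high, 0.12 kg; grip it round the middle. z axis up. Older stock: starts on the board towards the back of one outer lane (x about +28 mm from the board's middle).
- white_pot_mid (a point): Centre (half-way up) of the little screw-top colour pot with the white lid and blue body; upright cylinder about 60 mm across, 64 mm high, 0.12 kg; grip it round the middle. z axis up. New stock. Starts standing on the table to the right of the board.
- black_pot_mid (a point): Centre (half-way up) of the little screw-top colour pot with the black lid and teal body; upright cylinder about 60 mm across, 58 mm high, 0.12 kg; grip it round the middle. z axis up. Starts standing on the table to the right of the board.
- bottle_mid (a point): Centre (half-way up) of the white squeeze bottle splashed with pale green, 58 mm across, 150 mm high, 0.22 kg; its white cap, 32 mm across, fills the top 21 mm (from 54 to 75 mm above this centre) and can be gripped. z axis up along the bottle. Starts standing on the table to the right of the board.
- tin_mid (a point): Centre (half-way up) of the small round tin with a dark blue lid and grey and teal drips, 84 mm across, 75 mm high, flat on top, 0.3 kg, loose. Stands on the board towards the back of one outer lane and stays there. z axis up.
- tube_mid (a point): Centre of a tube of yellow colour lying on the table among the pots, 118 mm long (its y axis), 37 mm wide, 30 mm high, loose; to be left alone.
Things that resemble listed ones, but are neither listed nor needed, are in the scene too. What is shaped like the part that bears red_pot_mid but green is not meant.

How it is judged:
By the outcome, as a careful person would: the job done as asked, in the order asked, and still so for the second after the job is handed in, with the robot touching nothing.
It also fails if it takes over 109 s, if anything falls off the work surface, if the arm or the gripper's body presses on something with over 40 N, if the wrist force passes 120 N, or if a joint passes its speed limit or range.

### The arm

A 7-joint arm with a two-finger parallel gripper is mounted at the origin on the work surface; the furniture and walls round the work are solid. World frame = base frame: x ahead of the robot, y to its left, z up, the work surface at z = 0. Lengths are in m, angles in rad, forces in N, time in s.
With the tool pointing down it reaches from about 0.35 to 0.9 m from the base axis. Payload 19.9 kg.
Tool frame: the origin (TCP) lies at the very end of the fingers, on their centre line; the grasp point (between the pads) lies 19 mm behind it (arm.tcp_to_grasp is the distance from the TCP to the grasp point, in m); z points along the fingers, y is the line along which they close (so a half turn about z gives the same grasp; the last joint's range is limited). The gripper opens to 94 mm and grips with 3 to 60 N. Pads are 16 mm wide; open, the fingers measure 119 mm over their backs; the gripper's body (75 mm by 177 mm) begins 78 mm behind the grasp point.
Start: joints at [1.288, 0.417, -0.01, 1.614, 0.005, 1.111, -0.053], TCP at [0.15, -0.607, 0.205] pointing down, gripper open.
Joint ranges: [-2.81, 2.81], [-0.39, 2.02], [-1.27, 1.25], [0.06, 2.57], [-1.19, 4.33], [0.19, 2], [-2.82, 2.82]. Speed limits (rad/s): [1.89, 1.89, 2.39, 2.39, 3.01, 3.01, 3.01].

### API

Orientations are given as a unit quaternion [w, x, y, z].
In Python, from workcell import arm, capture, finder gives the robot as it stands.
- The arm moves only by the tool arm_command, never from a script. Its argument "steps" is a list of rows, each a list of 7 numbers: the shift along the world's x, y, z in m, then the turn, a rotation vector about the world's x, y, z in rad, then the closure, from -1 (fully open) to 1 (shut). In form: [[dx, dy, dz, rx, ry, rz, fingers], ...]. A call has 1 to 12 rows; each row shifts and turns the commanded pose from where the row before left it; what a row does not reach is not made up. A row lasts 1/8 s, in which the tool goes at most 62.5 mm and 10.7 degrees, less where a joint would pass 70% of its speed; a pose out of reach is approached as far as the arm can. A call is refused whole if a number of a shift passes 0.0625 or a number of a turn 0.188, either way. A call with a gripper value outside its range is refused whole. The fingers move at their own pace and stop on an object; "force" is the grip in N (left out, the last holds). Time passes only in rows, so rows that do not move let the fingers close. It gives the time, the measured TCP pose, the force, the opening and the grip force at its end, in the units of the state.
- arm.get_state(): the state, without advancing time (a new reading comes with each control period).
- capture(name): name is "scene" or "top"; returns a dict with "pixels" (420x560x3 uint8, blue, green, red), "K" (3x3 intrinsics, pixels), "R" (3x3) and "t" (3): a world point X has camera coordinates R X + t. Camera axes: x right, y down, z forward; pixel columns grow to the right and rows downward; lengths in m; the calibration is good to about 2 mm. A picture is of the moment at which its call begins. There is no depth.
- arm.hand_in(): hands the job in; it is judged then, once.
Trained networks look in a picture, given as the dict that the camera call returned (one of the last four; its "shot" number tells which), for a name from the list of things; names that differ only in an ending like _2 or _b are one class to them, and where a whole thing is asked for, a point or a joint stands for the part that bears it (a point fixed in the world has none). Each returns a list of dicts, best first, with "confidence" (0 to 1); they miss things now and then, are a little off and sometimes report something else, mostly with a low value. They report only what shows in the picture. A call takes as long as a camera call. They do not tell look-alikes from the thing itself.
- finder.find_in(query, picture): "pixel" ([column, row] in pixels, amid what is visible of it).
- finder.masks_of(query, picture): "region" (420x560 bool, what is visible of it) and "pixel" ([column, row] in pixels, amid what is visible of it).
- finder.landmark_of(query, picture): "pixel" ([column, row] in pixels: a listed point, or the origin of a listed thing).
The state is a dict: "time": time; "qpos": joint angles; "qd": joint speeds; "joint_efforts": joint torques, N m; "tool_pos": TCP position; "eef_rot": TCP orientation; "wrist_force": force on the tool from outside, world axes, zero at the start; "moment": the same for the moment, N m; "grip_width": finger opening in m; "finger_force": force on a finger pad.
Only numpy, scipy, OpenCV 4.12 (cv2) and the standard library are available. Lean on these libraries where they do the work, as an engineer would, in place of code of your own. Each camera call takes 0.05 s, during which the arm holds its last target. There are 200 camera calls.

## Working session

There is one attempt and no reset: what is moved stays moved. The work goes in short steps, Python scripts to look and compute and a tool call to move; the robot and the scene stay as the last step left them, time stands still between calls to the robot, and variables do not carry over. Pictures are saved under pics/ and viewed, at most 14 in all, crops included, and the job is handed in when it is done.

Besides the shell and the picture viewer there is one more tool, called after ">>>" as name(argument=value, ...) on one line, values as JSON. arm_command: Moves the arm, as the interface text tells. Its arguments: {"type":"object","properties":{"steps":{"type":"array"},"force":{"type":"number"}},"required":["steps"]}

```bash
mkdir -p pics; ls; python3 - <<'E'
from workcell import arm,capture,finder
import cv2,numpy as np
for n in ["scene","top"]:
    p=capture(n); cv2.imwrite(f"pics/{n}0.png",p["pixels"])
    C=-p["R"].T@p["t"]; print(n,C.round(3),p["K"].round(1).tolist())
    for q in ["board_mid","red_pot_mid","white_pot_mid","black_pot_mid","bottle_mid","tin_mid","tube_mid"]:
        print(q,[(np.round(d["pixel"]).tolist(),round(d["confidence"],2)) for d in finder.landmark_of(q,p)][:4])
s=arm.get_state(); print({k:np.round(v,3).tolist() for k,v in s.items()})
E
```

```text
pics
scene [-0.535 -0.621  0.547] [[489.2, 0.0, 290.7], [0.0, 489.2, 210.2], [0.0, 0.0, 1.0]]
board_mid [([262.0, 202.0], 0.86)]
red_pot_mid [([345.0, 277.0], 0.81), ([302.0, 197.0], 0.6)]
white_pot_mid [([352.0, 227.0], 0.56)]
black_pot_mid [([397.0, 249.0], 0.5)]
bottle_mid [([411.0, 202.0], 0.76), ([399.0, 248.0], 0.23)]
tin_mid [([247.0, 178.0], 0.83)]
tube_mid [([368.0, 212.0], 0.73)]
top [ 0.196 -0.046  1.228] [[544.5, 0.0, 271.1], [0.0, 544.5, 202.6], [0.0, 0.0, 1.0]]
board_mid [([199.0, 178.0], 0.66)]
red_pot_mid [([247.0, 172.0], 0.85), ([364.0, 300.0], 0.83)]
white_pot_mid [([329.0, 195.0], 0.97)]
black_pot_mid [([384.0, 210.0], 0.61)]
bottle_mid [([377.0, 143.0], 0.86)]
tin_mid [([152.0, 159.0], 0.64), ([378.0, 143.0], 0.44)]
tube_mid [([315.0, 141.0], 0.76)]
{'time': 0.8, 'qpos': [1.288, 0.417, -0.01, 1.614, 0.005, 1.111, -0.053], 'qd': [-0.001, 0.001, -0.001, 0.0, 0.003, 0.002, 0.0], 'joint_efforts': [0.001, -85.094, 0.639, -42.627, -0.049, 0.013, 0.0], 'tool_pos': [0.15, -0.607, 0.205], 'eef_rot': [-0.0, 0.993, 0.121, -0.0], 'wrist_force': [-0.528, 0.743, -0.198], 'moment': [0.002, -0.01, -0.022], 'finger_force': 0.0, 'grip_width': 0.094}
```

View pics/scene0.png

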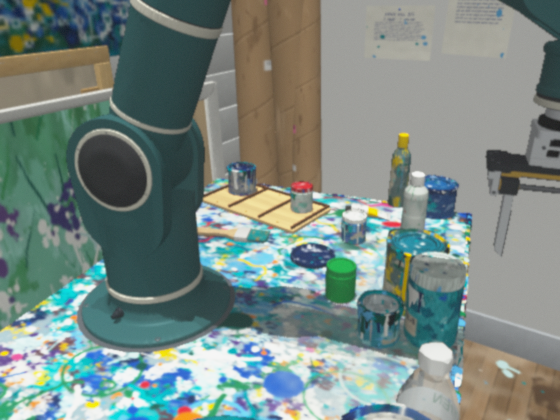

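View pics/top0.png

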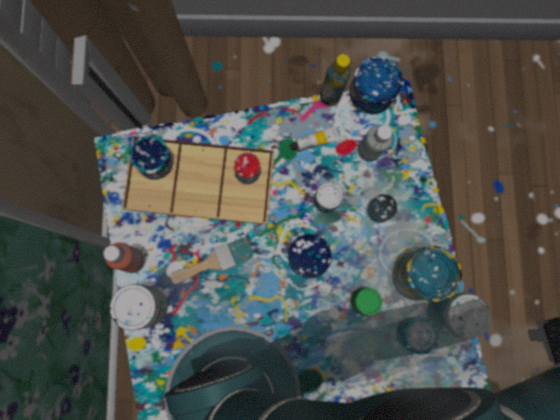

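The scene view shows the board at about (262,205) with the tin on its left and the red pot on its right, and a green decoy at (340,280). The top view shows the board corners at roughly (132,140), (272,150), (267,222) and (125,208). It also shows the red lid (247,165), white pot (329,195), black lid (383,208), bottle cap (384,132) and tube (312,141).

```bash
cat > h.py <<'E'
from workcell import arm,capture,finder
import cv2,numpy as np
def at(p,px,z):
    d=p["R"].T@np.linalg.inv(p["K"])@np.array([px[0],px[1],1.]); C=-p["R"].T@p["t"]
    return C+d*(z-C[2])/d[2]
def proj(p,X):
    c=p["K"]@(p["R"]@np.asarray(X)+p["t"]); return c[:2]/c[2]
E
python3 - <<'E'
from h import *
p=capture("top")
im=p["pixels"]
c=im[110:240,100:430]; cv2.imwrite("pics/crop.png",cv2.resize(c,None,fx=2.42,fy=2.42,interpolation=cv2.INTER_CUBIC))
for q,z in dict(board_mid=.01,red_pot_mid=.045,white_pot_mid=.032,black_pot_mid=.029,bottle_mid=.075,tin_mid=.0475,tube_mid=.015).items():
    for d in finder.landmark_of(q,p)[:2]: print(q,at(p,d["pixel"],z).round(4),round(d["confidence"],2))
    for d in finder.masks_of(q,p)[:1]:
        m=d["region"].astype(np.uint8); print("   mask",cv2.boundingRect(m),np.round(d["pixel"]),[np.round(x,1) for x in cv2.minAreaRect(cv2.findNonZero(m))])
E
```

```text
board_mid [0.4757 0.0832 0.01  ] 0.95
   mask (123, 136, 152, 88) [205. 187.] [array([198.6, 179.9]), array([145.5,  75. ]), np.float64(5.7)]
red_pot_mid [ 0.4872 -0.021   0.045 ] 0.67
red_pot_mid [ 0.2007 -0.2755  0.045 ] 0.66
   mask (234, 152, 27, 32) [244. 168.] [array([247. , 167.5]), array([31., 26.]), np.float64(90.0)]
white_pot_mid [ 0.4278 -0.216   0.032 ] 0.65
   mask (314, 182, 29, 31) [329. 198.] [array([327.8, 197.3]), array([25.5, 30.4]), np.float64(45.0)]
black_pot_mid [ 0.4032 -0.3334  0.029 ] 0.8
   mask (367, 194, 31, 30) [385. 207.] [array([382.5, 208. ]), array([26.2, 30.4]), np.float64(45.0)]
bottle_mid [ 0.5472 -0.3175  0.075 ] 0.84
   mask (122, 136, 153, 88) [204. 186.] [array([198.2, 179.7]), array([146.3,  74.7]), np.float64(6.1)]
tin_mid [0.4982 0.1767 0.0475] 0.64
tube_mid [ 0.5705 -0.1879  0.015 ] 0.97
   mask (290, 127, 50, 23) [316. 140.] [array([313.9, 138.9]), array([14.3, 49.7]), np.float64(76.0)]
```

View pics/crop.png

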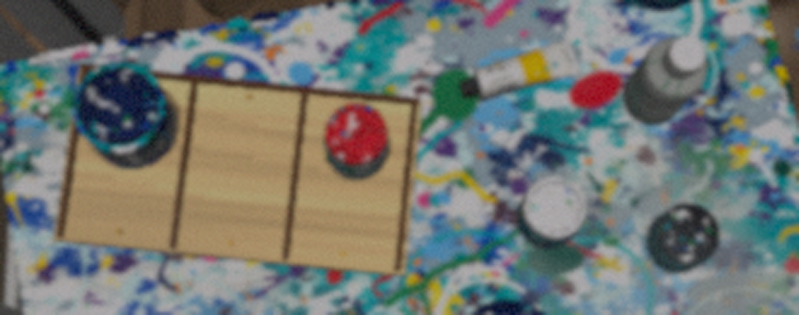

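```bash
cat >> h.py <<'E'
from scipy.optimize import minimize
def cyl(p,x,y,z0,z1,r):
    a=np.linspace(0,2*np.pi,40,endpoint=False)
    P=[proj(p,[x+r*np.cos(t),y+r*np.sin(t),z]) for z in(z0,z1) for t in a]
    m=np.zeros((1680,2240),np.uint8); cv2.fillConvexPoly(m,cv2.convexHull((np.array(P)*4+1.5).astype(np.int32)),1); return m
def fitcyl(p,reg,x0,z0,z1,r):
    R=cv2.resize(reg.astype(np.uint8),None,fx=4,fy=4,interpolation=cv2.INTER_NEAREST)
    def f(v):
        m=cyl(p,v[0],v[1],z0,z1,r); return -(m&R).sum()/(m|R).sum()
    o=minimize(f,x0,method="Nelder-Mead",options=dict(initial_simplex=[x0,[x0[0]+.01,x0[1]],[x0[0],x0[1]+.01]],maxiter=50)); return o.x,-o.fun
def bpt(b,X,Y): c,s=np.cos(b[2]),np.sin(b[2]); return np.array([b[0]+c*X-s*Y,b[1]+s*X+c*Y])
E
python3 - <<'E'
from h import *
p=capture("top"); g=cv2.GaussianBlur(cv2.cvtColor(p["pixels"],cv2.COLOR_BGR2GRAY),(0,0),.7).astype(np.float32)
S=[];B=[]
for y in(-157.5,-52.5,52.5,157.5):
    for x in np.linspace(-80,70,60): S.append((x,y)); 
    for x in np.linspace(-80,70,60):
        for d in(-9,9):
            if abs(y+d)<155:B.append((x,y+d))
for y in np.linspace(-150,150,100): S.append((79,y)); B.append((69,y))
for y in np.linspace(-150,150,100): B.append((-80,y))
S=np.array(S)/1e3;B=np.array(B)/1e3
def val(b,P,z):
    q=np.array([proj(p,[*bpt(b,*P_),z]) for P_ in P],np.float32)
    return cv2.remap(g,q[:,0].reshape(1,-1),q[:,1].reshape(1,-1),cv2.INTER_LINEAR).mean()
f=lambda b:val(b,S,.018)-val(b,B,.010)
best=min((minimize(f,[.476,.083,w],method="Nelder-Mead",options=dict(initial_simplex=[[.476,.083,w],[.486,.083,w],[.476,.09,w],[.476,.083,w+.05]])) for w in(-.12,-.06,.0,.06)),key=lambda o:o.fun)
b=best.x; print("board",b.round(4),best.fun); np.save("b.npy",b)
c,s=np.cos(b[2]),np.sin(b[2])
for q,x0,z0,h,r in [("red_pot_mid",(.487,-.021),.01,.07,.03),("white_pot_mid",(.428,-.216),0,.064,.03),("black_pot_mid",(.403,-.333),0,.058,.03),("tin_mid",(.498,.177),.01,.075,.042),("bottle_mid",(.547,-.318),0,.129,.029)]:
    for d in finder.masks_of(q,p)[:3]:
        X,i=fitcyl(p,d["region"],x0,z0,z0+h,r); e=X-b[:2]; print(q,X.round(4),"iou",round(i,2),"board",np.round([c*e[0]+s*e[1],-s*e[0]+c*e[1]],4))
sc=capture("scene")
im=p["pixels"].copy()
for x,y in[(-85,-165),(-85,165),(85,165),(85,-165)]: cv2.circle(im,tuple(int(round(v)) for v in proj(p,[*bpt(b,x/1e3,y/1e3),.01])),1,(0,255,0),-1)
cv2.imwrite("pics/b.png",cv2.resize(im[110:240,100:430],None,fx=2.42,fy=2.42))
cv2.imwrite("pics/sc2.png",cv2.resize(sc["pixels"][110:270,190:480],None,fx=2.7,fy=2.7,interpolation=cv2.INTER_CUBIC))
E
```

```text
board [ 0.4742  0.0808 -0.0994] -54.90855407714844
red_pot_mid [0.5132 0.0378] iou -0.0 board [ 0.0431 -0.0389]
red_pot_mid [ 0.487 -0.021] iou -0.0 board [ 0.0228 -0.1   ]
black_pot_mid [ 0.4618 -0.3067] iou -0.0 board [ 0.026  -0.3868]
tin_mid [0.423  0.2358] iou -0.0 board [-0.0664  0.1491]
bottle_mid [ 0.6283 -0.3042] iou -0.0 board [ 0.1915 -0.3678]
bottle_mid [ 0.547 -0.318] iou -0.0 board [ 0.112  -0.3896]h.py:16: RuntimeWarning: overflow encountered in scalar negative
  m=cyl(p,v[0],v[1],z0,z1,r); return -(m&R).sum()/(m|R).sum()
```

View pics/b.png

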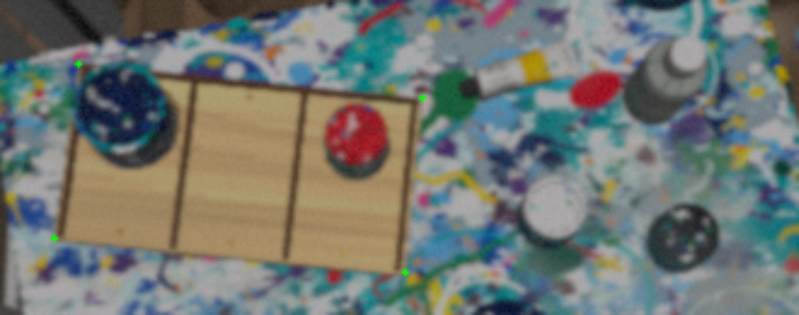

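View pics/sc2.png

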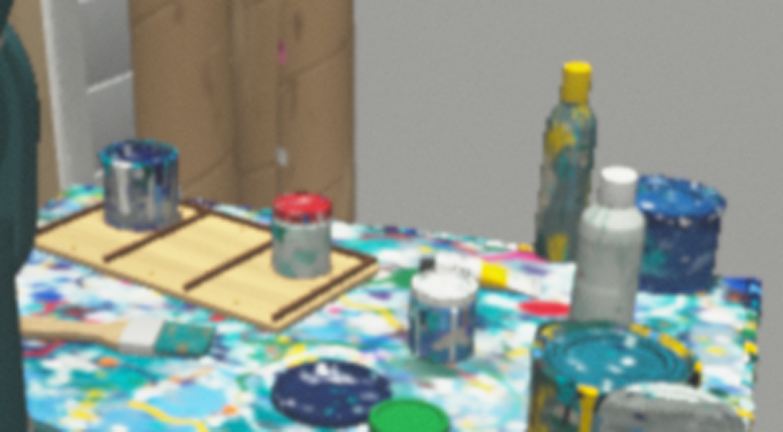

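The board fit lies on the board's corners. The yellow-capped bottle stands behind the white bottle, at about (555,255) in the crop. I'll refit the cylinders with the overflow fixed.

```bash
sed -i 's/-(m&R).sum()\/(m|R).sum()/-float((m\&R).sum(dtype=float)\/(m|R).sum(dtype=float))/' h.py
python3 - <<'E'
from h import *
b=np.load("b.npy"); c,s=np.cos(b[2]),np.sin(b[2])
T=capture("top"); S=capture("scene")
L=[("red_pot_mid",(.487,-.021),.01,.07,.03),("white_pot_mid",(.428,-.216),0,.064,.03),("black_pot_mid",(.403,-.333),0,.058,.03),("tin_mid",(.498,.177),.01,.075,.042),("bottle_mid",(.547,-.318),0,.140,.029)]
for p,n in((T,"top"),(S,"scene")):
  for q,x0,z0,h,r in L:
    for d in finder.masks_of(q,p)[:3]:
        X,i=fitcyl(p,d["region"],x0,z0,z0+h,r); e=X-b[:2]
        if i>.4: print(n,q,X.round(4),"iou",round(i,2),"board",np.round([c*e[0]+s*e[1],-s*e[0]+c*e[1]],4))
B=at(S,(395.6,204),0); print("ycap base",B.round(3), [ (z,at(T,(343,60),z).round(3)[:2].tolist(),proj(S,[B[0],B[1],z]).round().tolist()) for z in(.15,.18,.21)])
for px in [(403,265),(432,272),(375,85)]: print(px,[at(T,px,z).round(3)[:2].tolist() for z in (0,.1)])
E
```

```text
top red_pot_mid [ 0.4901 -0.0303] iou 0.91 board [ 0.0268 -0.109 ]
top white_pot_mid [ 0.4238 -0.2085] iou 0.87 board [-0.0215 -0.2928]
top black_pot_mid [ 0.4017 -0.3299] iou 0.81 board [-0.0314 -0.4158]
top tin_mid [0.5122 0.1819] iou 0.95 board [0.0278 0.1044]
scene red_pot_mid [ 0.4895 -0.0297] iou 0.94 board [ 0.0261 -0.1084]
scene white_pot_mid [ 0.4262 -0.2095] iou 0.92 board [-0.019  -0.2936]
scene tin_mid [0.5116 0.1815] iou 0.9 board [0.0272 0.104 ]
scene bottle_mid [ 0.5644 -0.3088] iou 0.8 board [ 0.1284 -0.3787]
ycap base [ 0.677 -0.224  0.   ] [(0.15, [0.701, -0.233], [401.0, 152.0]), (0.18, [0.687, -0.228], [402.0, 141.0]), (0.21, [0.673, -0.223], [403.0, 130.0])]
(403, 265) [[0.277, -0.382], [0.271, -0.355]]
(432, 272) [[0.262, -0.447], [0.256, -0.415]]
(375, 85) [[0.708, -0.335], [0.666, -0.311]]
```

>>> arm_command(steps=[[0.025,0.042,0.005,0,0,-0.03,-1],[0.025,0.042,0.005,0,0,-0.03,-1],[0.025,0.042,0,0,0,-0.03,-1],[0.025,0.042,0,0,0,-0.03,-1],[0.025,0.042,0,0,0,-0.03,-1],[0.025,0.042,0,0,0,-0.03,-1],[0.025,0.042,0,0,0,-0.03,-1],[0.025,0.042,0,0,0,-0.03,-1],[0.025,0.042,0,0,0,-0.03,-1],[0.025,0.042,0,0,0,-0.03,-1],[0.025,0.042,0,0,0,-0.03,-1],[0.025,0.042,-0.02,0,0,-0.012,-1]], force=20)

```text
time: 4.0
tool_pos: [0.4511, -0.1016, 0.1964]
eef_rot: [0.0, 0.999, -0.051, 0.001]
wrist_force: [1.0, -0.9, -0.1]
grip_width: 0.0937
finger_force: 0.0
```

```bash
python3 - <<'E'
from h import *
T=capture("top");S=capture("scene")
print([at(T,(384,132),z).round(4) for z in(.14,.15)], at(S,(190+619/2.7,110+175/2.7),.15).round(4))
print(arm.get_state()["tool_pos"], arm.get_state()["eef_rot"])
E
```

```text
[array([ 0.5456, -0.3168,  0.14  ]), array([ 0.5423, -0.3143,  0.15  ])] [ 0.5353 -0.3199  0.15  ]
[ 0.45075271 -0.09838302  0.19419429] [-8.71938179e-04  9.98877156e-01 -4.73648276e-02 -4.90267853e-04]
```

>>> arm_command(steps=[[0.02,0.034,0,0,0,-0.004,-1],[0.019,0.034,0,0,0,0,-1],[0,0,-0.03,0,0,0,-1],[0,0,-0.035,0,0,0,-1],[0,0,-0.035,0,0,0,-1],[0,0,-0.03,0,0,0,-1],[0,0,-0.02,0,0,0,-1],[0,0,-0.014,0,0,0,-1],[0,0,0,0,0,0,-1]])

```text
time: 5.22
tool_pos: [0.4883, -0.0349, 0.031]
eef_rot: [-0.0, 0.999, -0.052, -0.001]
wrist_force: [-0.4, 0.1, 0.3]
grip_width: 0.0936
finger_force: 0.0
```

>>> arm_command(steps=[[0.001,0.003,-0.002,0,0,0.003,-1],[0,0,0,0,0,0,1],[0,0,0,0,0,0,1],[0,0,0,0,0,0,1],[0,0,0,0,0,0,1],[0,0,0,0,0,0,1]], force=20)

```text
time: 5.98
tool_pos: [0.4898, -0.0317, 0.0295]
eef_rot: [-0.0, 0.999, -0.051, 0.0]
wrist_force: [-1.1, 1.6, 2.5]
grip_width: 0.0561
finger_force: 20.0
```

>>> arm_command(steps=[[0,0,0.012,0,0,0,1],[0,0,0.008,0,0,0,1],[-0.02,0.003,0,0,0,0,1],[-0.02,0.003,0,0,0,0,1],[-0.02,0.003,0,0,0,0,1],[-0.014,0.003,0,0,0,0,1],[0,0,0,0,0,0,1]])

```text
time: 6.85
tool_pos: [0.4154, -0.0198, 0.0498]
eef_rot: [0.0, 0.999, -0.05, 0.0]
wrist_force: [0.3, -0.0, -1.5]
grip_width: 0.0566
finger_force: 19.9
```

```bash
python3 - <<'E'
from h import *
s=arm.get_state();print(s["tool_pos"].round(4),s["grip_width"],s["wrist_force"])
b=np.load("b.npy");print(bpt(b,-.048,-.105),bpt(b,.038,-.105),bpt(b,.0,.0))
S=capture("scene");cv2.imwrite("pics/s3.png",cv2.resize(S["pixels"][110:270,190:480],None,fx=2.7,fy=2.7,interpolation=cv2.INTER_CUBIC))
E
```

```text
[ 0.4154 -0.0198  0.0498] 0.056616357063368254 [ 0.29484454 -0.0186234  -1.52899328]
[ 0.41605382 -0.01894959] [ 0.50162897 -0.02748737] [0.47424072 0.08076643]
```

View pics/s3.png

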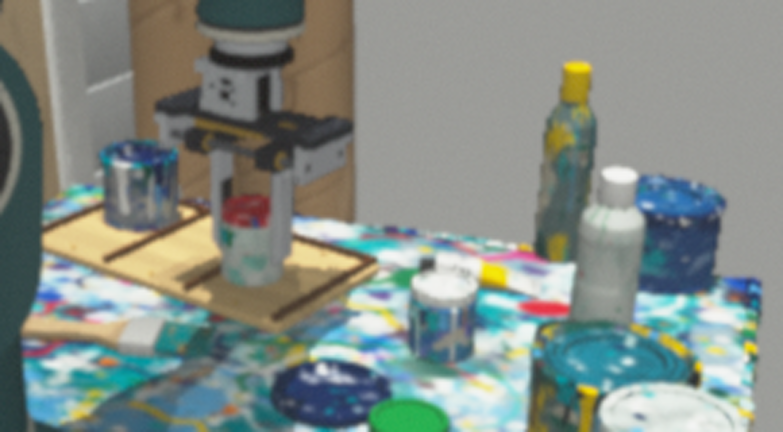

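The red pot is held upright between the fingers at about (252,240) in the crop, above the front of its lane.

>>> arm_command(steps=[[0.001,0.001,-0.012,0,0,0,1],[0,0,-0.007,0,0,0,1],[0,0,-0.001,0,0,0,1],[0,0,0,0,0,0,-1],[0,0,0,0,0,0,-1],[0,0,0,0,0,0,-1],[0,0,0.03,0,0,0,-1],[0,0,0.045,0,0,0,-1],[0,0,0.045,0,0,0,-1],[0,-0.04,0.01,0,0,0,-1],[0,-0.045,0,0,0,0,-1],[0.003,-0.045,0,0,0,0,-1]])

```text
time: 8.4
tool_pos: [0.4195, -0.1503, 0.1598]
eef_rot: [0.0, 0.999, -0.051, 0.0]
wrist_force: [0.8, 0.2, -0.1]
grip_width: 0.0942
finger_force: 0.0
```

>>> arm_command(steps=[[0.003,-0.045,0,0,0,0,-1],[0.003,-0.015,-0.03,0,0,0,-1],[0,0,0,0,0,0,-1]])

```text
time: 8.78
tool_pos: [0.4245, -0.2089, 0.128]
eef_rot: [-0.001, 0.999, -0.051, -0.002]
wrist_force: [-0.1, 1.3, 0.5]
grip_width: 0.0938
finger_force: 0.0
```

```bash
cat >> h.py <<'E'
def chk(cams,items):
    b=np.load("b.npy"); c,s=np.cos(b[2]),np.sin(b[2])
    for n in cams:
        p=capture(n)
        for q,x0,z0,h,r in items:
            for d in finder.masks_of(q,p)[:2]:
                X,i=fitcyl(p,d["region"],x0,z0,z0+h,r); e=X-b[:2]
                if i>.4: print(n,q,X.round(4),"iou",round(i,2),"board",np.round([c*e[0]+s*e[1],-s*e[0]+c*e[1]],4))
    print(n,arm.get_state()["tool_pos"].round(4),arm.get_state()["eef_rot"].round(3))
    return p
E
python3 - <<'E'
from h import *
chk(["top","scene"],[("red_pot_mid",(.416,-.019),.01,.07,.03),("white_pot_mid",(.425,-.209),0,.064,.03)])
E
```

```text
top red_pot_mid [ 0.416  -0.0205] iou 0.87 board [-0.0479 -0.1066]
scene red_pot_mid [ 0.419  -0.0173] iou 0.92 board [-0.0452 -0.1031]
scene white_pot_mid [ 0.4246 -0.2113] iou 0.96 board [-0.0204 -0.2956]
scene [ 0.4261 -0.2083  0.1303] [ 0.     0.999 -0.05   0.001]
```

>>> arm_command(steps=[[0,-0.001,-0.035,0,0,0,-1],[0,0,-0.035,0,0,0,-1],[0,0,-0.025,0,0,0,-1],[0,0,-0.014,0,0,0,-1],[0,0,-0.004,0,0,0,-1],[0,0,0,0,0,0,1],[0,0,0,0,0,0,1],[0,0,0,0,0,0,1],[0,0,0,0,0,0,1],[0,0,0,0,0,0,1]])

```text
time: 10.32
tool_pos: [0.4258, -0.2099, 0.0167]
eef_rot: [0.0, 0.999, -0.051, 0.0]
wrist_force: [-0.7, 0.3, 5.1]
grip_width: 0.0564
finger_force: 20.0
```

>>> arm_command(steps=[[0,0,0.02,0,0,0,1],[0,0,0.04,0,0,0,1],[0,0,0.045,0,0,0,1],[0.02,0.03,0.015,0,0,0,1],[0.02,0.04,0,0,0,0,1],[0.02,0.04,0,0,0,0,1],[0.016,0.04,0,0,0,0,1],[0,0.032,0,0,0,0,1],[0,0,-0.03,0,0,0,1],[0,0,-0.035,0,0,0,1],[0,0,0,0,0,0,1]])

```text
time: 11.7
tool_pos: [0.5, -0.0276, 0.0697]
eef_rot: [-0.0, 0.999, -0.05, -0.002]
wrist_force: [1.0, -0.2, -0.6]
grip_width: 0.0566
finger_force: 20.0
```

```bash
python3 - <<'E'
from h import *
s=arm.get_state();print(s["tool_pos"].round(4),s["eef_rot"].round(3),s["grip_width"],s["wrist_force"])
E
```

```text
[ 0.5    -0.0276  0.0697] [-0.     0.999 -0.05  -0.002] 0.05658160696727133 [ 0.96536498 -0.21839545 -0.61871644]
```

>>> arm_command(steps=[[0.002,0,-0.025,0,0,0,1],[0,0,-0.013,0,0,0,1],[0,0,-0.0045,0,0,0,1],[0,0,0,0,0,0,1],[0,0,0,0,0,0,-1],[0,0,0,0,0,0,-1],[0,0,0,0,0,0,-1],[0,0,0.03,0,0,0,-1],[0,0,0.05,0,0,0,-1],[0,0,0.055,0,0,0,-1],[0,0,0.055,0,0,0,-1],[0,-0.04,0.005,0,0,0,-1]])

```text
time: 13.2
tool_pos: [0.5055, -0.0661, 0.228]
eef_rot: [0.0, 0.999, -0.048, 0.003]
wrist_force: [0.9, -0.9, -0.8]
grip_width: 0.0943
finger_force: 0.0
```

>>> arm_command(steps=[[0.007,-0.045,0,0,0,0,-1],[0.007,-0.05,0,0,0,0,-1],[0.007,-0.05,0,0,0,0,-1],[0.007,-0.05,0,0,0,0,-1],[0,0,0,0,0,0,-1]])

```text
time: 13.82
tool_pos: [0.5309, -0.2667, 0.2233]
eef_rot: [0.0, 0.999, -0.053, -0.0]
wrist_force: [-0.3, 1.2, -0.1]
grip_width: 0.0941
finger_force: 0.0
```

```bash
python3 - <<'E'
from h import *
p=chk(["top","scene"],[("red_pot_mid",(.416,-.019),.01,.07,.03),("white_pot_mid",(.502,-.027),0.01,.064,.03),("black_pot_mid",(.402,-.332),0,.058,.03),("bottle_mid",(.545,-.317),0,.14,.029)])
im=p["pixels"].copy()
for z in(0,.129):
  for t in np.linspace(0,6.28,50): cv2.circle(im,tuple(int(round(v)) for v in proj(p,[.545+.029*np.cos(t),-.317+.029*np.sin(t),z])),0,(0,0,255),-1)
cv2.imwrite("pics/s4.png",cv2.resize(im[110:270,190:480],None,fx=2.7,fy=2.7,interpolation=cv2.INTER_CUBIC))
E
```

```text
top red_pot_mid [ 0.4154 -0.0189] iou 0.92 board [-0.0487 -0.105 ]
top white_pot_mid [ 0.503  -0.0288] iou 0.9 board [ 0.0395 -0.1062]
scene red_pot_mid [ 0.4181 -0.018 ] iou 0.91 board [-0.046  -0.1039]
scene white_pot_mid [ 0.5042 -0.0284] iou 0.84 board [ 0.0406 -0.1057]
scene bottle_mid [ 0.5734 -0.3073] iou 0.78 board [ 0.1372 -0.3763]
scene [ 0.5317 -0.2624  0.2241] [ 0.     0.999 -0.05   0.   ]
```

View pics/s4.png

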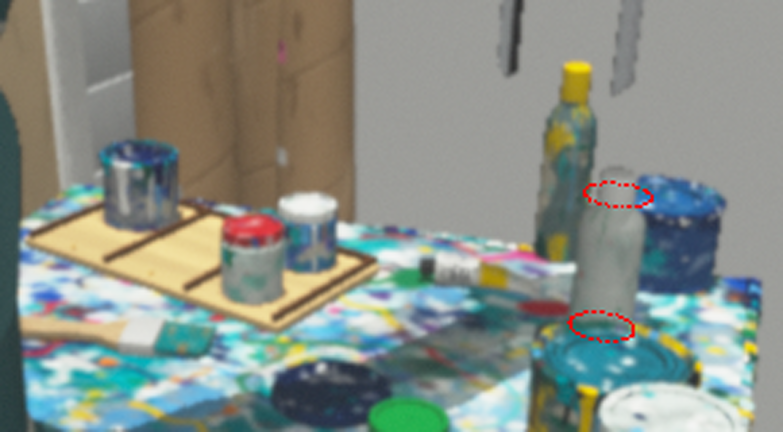

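>>> arm_command(steps=[[0.007,-0.028,0,0,0,0,-1],[0.006,-0.026,0,0,0,0,-1],[0,0,-0.03,0,0,0,-1],[0,0,-0.035,0,0,0,-1],[0,0,0,0,0,0,-1]])

```text
time: 14.95
tool_pos: [0.5435, -0.3161, 0.157]
eef_rot: [-0.001, 0.999, -0.05, -0.002]
wrist_force: [-0.3, 0.3, 0.6]
grip_width: 0.0938
finger_force: 0.0
```

```bash
python3 - <<'E'
from h import *
s=arm.get_state();print(s["tool_pos"].round(4),s["wrist_force"])
S=capture("scene")
cv2.imwrite("pics/s5.png",cv2.resize(S["pixels"][80:240,330:560],None,fx=3.4,fy=3.4,interpolation=cv2.INTER_CUBIC))
E
```

```text
[ 0.5435 -0.3161  0.157 ] [-0.31978129  0.33187948  0.59126752]
```

View pics/s5.png

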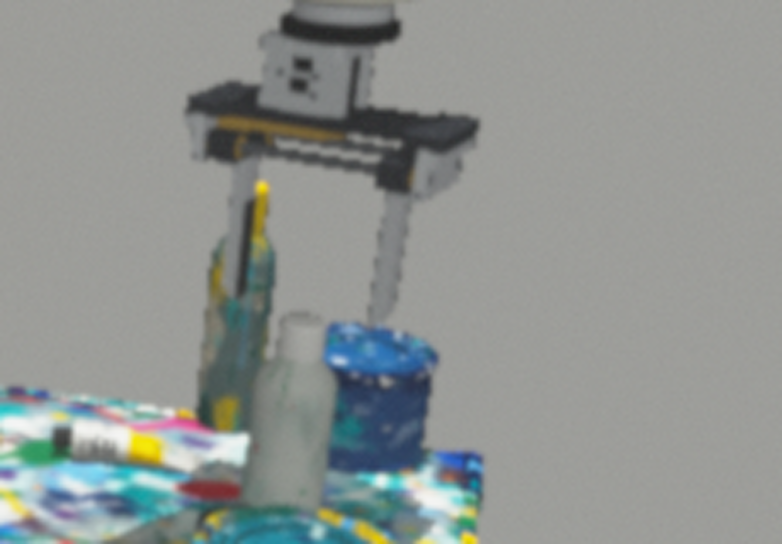

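The fingertips at (237,290) and (380,320) in the crop straddle the cap at (303,320), so the tool is aligned.

>>> arm_command(steps=[[0,0,-0.03,0,0,0,-1],[0,0,-0.03,0,0,0,-1],[0,0,-0.02,0,0,0,-1],[0,0,-0.007,0,0,0,-1],[0,0,0,0,0,0,1],[0,0,0,0,0,0,1],[0,0,0,0,0,0,1],[0,0,0,0,0,0,1],[0,0,0,0,0,0,1],[0,0,0.015,0,0,0,1],[0,0,0.02,0,0,0,1],[0,0,0,0,0,0,1]])

```text
time: 16.5
tool_pos: [0.5456, -0.3174, 0.1093]
eef_rot: [0.001, 0.999, -0.051, 0.001]
wrist_force: [-0.1, 0.1, -1.8]
grip_width: 0.0567
finger_force: 19.9
```

```bash
python3 - <<'E'
from h import *
s=arm.get_state();print(s["tool_pos"].round(4),s["wrist_force"],s["moment"],s["grip_width"])
S=capture("scene")
cv2.imwrite("pics/s6.png",cv2.resize(S["pixels"][80:240,330:560],None,fx=3.4,fy=3.4,interpolation=cv2.INTER_CUBIC))
E
```

```text
[ 0.5456 -0.3174  0.1093] [-0.10658299  0.10065189 -1.79880459] [-0.07654653  0.03732019 -0.00508952] 0.056715030544430896
```

View pics/s6.png

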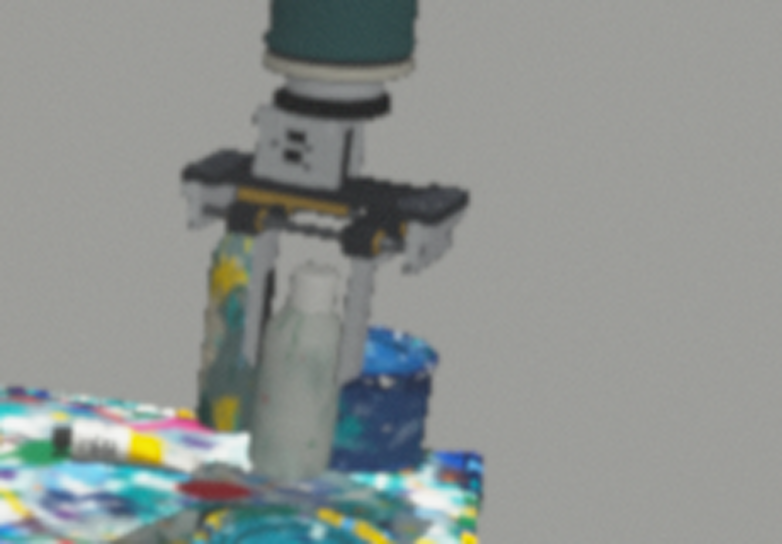

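The bottle is lifted cleanly and upright between the fingers (bottom at about (290,475) in the crop).

>>> arm_command(steps=[[0,0,0.035,0,0,0,1],[0,0,0.035,0,0,0,1],[-0.004,0.02,0.03,0,0,0,1],[-0.007,0.04,0.005,0,0,0,1],[-0.008,0.043,0,0,0,0,1],[-0.008,0.043,0,0,0,0,1],[-0.008,0.043,0,0,0,0,1],[-0.008,0.043,0,0,0,0,1],[-0.008,0.043,0,0,0,0,1],[-0.008,0.043,0,0,0,0,1],[-0.008,0.043,0,0,0,0,1],[-0.004,0.03,0,0,0,0,1]])

```text
time: 18.05
tool_pos: [0.4729, 0.076, 0.2118]
eef_rot: [0.0, 0.999, -0.05, -0.0]
wrist_force: [0.2, -0.8, -2.4]
grip_width: 0.0567
finger_force: 19.9
```

>>> arm_command(steps=[[0,0.007,0,0,0,0,1],[0,0,0,0,0,0,1]])

```text
time: 18.3
tool_pos: [0.4736, 0.081, 0.2117]
eef_rot: [0.0, 0.999, -0.05, -0.0]
wrist_force: [-0.0, 0.3, -1.2]
grip_width: 0.0568
finger_force: 19.9
```

```bash
python3 - <<'E'
from h import *
p=chk(["top"],[("bottle_mid",(.474,.08),.14,.14,.029)])
print(arm.get_state()["grip_width"])
E
```

```text
top [0.4738 0.0801 0.2117] [ 0.     0.999 -0.051 -0.   ]
0.05681240937022459
```

>>> arm_command(steps=[[0,0,-0.03,0,0,0,1],[0,0,-0.035,0,0,0,1],[0,0,-0.03,0,0,0,1],[0,0,-0.02,0,0,0,1],[0,0,-0.008,0,0,0,1],[0,0,-0.003,0,0,0,1],[0,0,0,0,0,0,1]])

```text
time: 19.27
tool_pos: [0.474, 0.081, 0.0864]
eef_rot: [-0.0, 0.999, -0.051, 0.0]
wrist_force: [0.3, 0.8, -1.7]
grip_width: 0.057
finger_force: 19.9
```

Not in contact yet; I'll lower slightly more.

>>> arm_command(steps=[[0,0,-0.0015,0,0,0,1],[0,0,-0.001,0,0,0,1]])

```text
time: 19.52
tool_pos: [0.4739, 0.0812, 0.0837]
eef_rot: [-0.0, 0.999, -0.051, 0.0]
wrist_force: [0.1, 0.3, -0.7]
grip_width: 0.0567
finger_force: 19.9
```

>>> arm_command(steps=[[0,0,-0.001,0,0,0,1],[0,0,0,0,0,0,-0.6],[0,0,0,0,0,0,-1],[0,0,0,0,0,0,-1],[0,0,0,0,0,0,-1],[0,0,0.02,0,0,0,-1],[0,0,0.035,0,0,0,-1],[0,0,0.04,0,0,0,-1],[0,0,0.04,0,0,0,-1],[-0.004,-0.03,0.005,0,0,0,-1],[-0.008,-0.045,0,0,0,0,-1],[-0.008,-0.045,0,0,0,0,-1]])

```text
time: 21.02
tool_pos: [0.4533, -0.04, 0.2226]
eef_rot: [0.0, 0.999, -0.05, 0.0]
wrist_force: [1.5, 0.1, 0.6]
grip_width: 0.0941
finger_force: 0.0
```

>>> arm_command(steps=[[-0.008,-0.045,0,0,0,0,-1],[-0.008,-0.045,0,0,0,0,-1],[-0.008,-0.045,0,0,0,0,-1],[0,0,0,0,0,0,-1]])

```text
time: 21.52
tool_pos: [0.4288, -0.1766, 0.2223]
eef_rot: [0.0, 0.999, -0.053, -0.0]
wrist_force: [-0.2, 0.8, -0.1]
grip_width: 0.0939
finger_force: 0.0
```

```bash
python3 - <<'E'
from h import *
p=chk(["scene","top"],[("white_pot_mid",(.502,-.027),0.01,.064,.03),("black_pot_mid",(.402,-.332),0,.058,.03),("bottle_mid",(.474,.081),.01,.14,.029),("tin_mid",(.512,.182),.01,.075,.042)])
for d in finder.landmark_of("black_pot_mid",p)[:3]: print(at(p,d["pixel"],.029).round(4),d["confidence"])
im=p["pixels"].copy()
for z,r in((.058,.03),(0,.03)):
  for t in np.linspace(0,6.28,50): cv2.circle(im,tuple(int(round(v)) for v in proj(p,[.402+r*np.cos(t),-.332+r*np.sin(t),z])),0,(0,0,255),-1)
cv2.imwrite("pics/t7.png",cv2.resize(im[110:240,100:430],None,fx=2.42,fy=2.42))
E
```

```text
scene white_pot_mid [ 0.5041 -0.0278] iou 0.92 board [ 0.0405 -0.105 ]
scene bottle_mid [0.4765 0.0847] iou 0.85 board [0.0018 0.0041]
scene tin_mid [0.513  0.1872] iou 0.77 board [0.028  0.1097]
top white_pot_mid [ 0.5017 -0.0284] iou 0.9 board [ 0.0382 -0.1059]
top black_pot_mid [ 0.4016 -0.3373] iou 0.41 board [-0.0308 -0.4232]
top bottle_mid [0.4649 0.0786] iou 0.82 board [-0.009 -0.003]
top tin_mid [0.5127 0.1813] iou 0.97 board [0.0283 0.1038]
top [ 0.4297 -0.1734  0.2224] [-0.     0.999 -0.05  -0.   ]
[ 0.4059 -0.343   0.029 ] 0.82
```

View pics/t7.png

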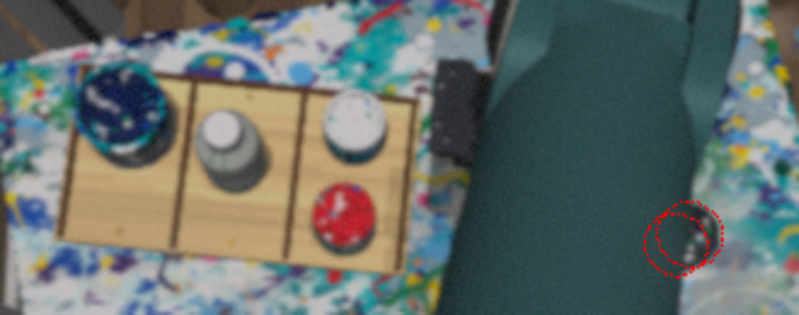

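>>> arm_command(steps=[[-0.007,-0.04,0,0,0,0,-1],[-0.007,-0.04,0,0,0,0,-1],[-0.007,-0.04,0,0,0,0,-1],[-0.007,-0.037,0,0,0,0,-1],[0,0,-0.04,0,0,0,-1],[0,0,-0.045,0,0,0,-1],[0,0,-0.04,0,0,0,-1],[0,0,0,0,0,0,-1]])

```text
time: 23.08
tool_pos: [0.4005, -0.3297, 0.0955]
eef_rot: [-0.001, 0.999, -0.05, -0.002]
wrist_force: [1.0, -0.6, -0.1]
grip_width: 0.0939
finger_force: 0.0
```

```bash
python3 - <<'E'
from h import *
s=arm.get_state();print(s["tool_pos"].round(4),s["wrist_force"])
S=capture("scene");im=S["pixels"].copy()
cv2.imwrite("pics/s8.png",cv2.resize(im[120:300,330:520],None,fx=3.3,fy=3.3,interpolation=cv2.INTER_CUBIC))
E
```

```text
[ 0.4005 -0.3297  0.0955] [ 1.04705485 -0.59469609 -0.10032546]
```

View pics/s8.png

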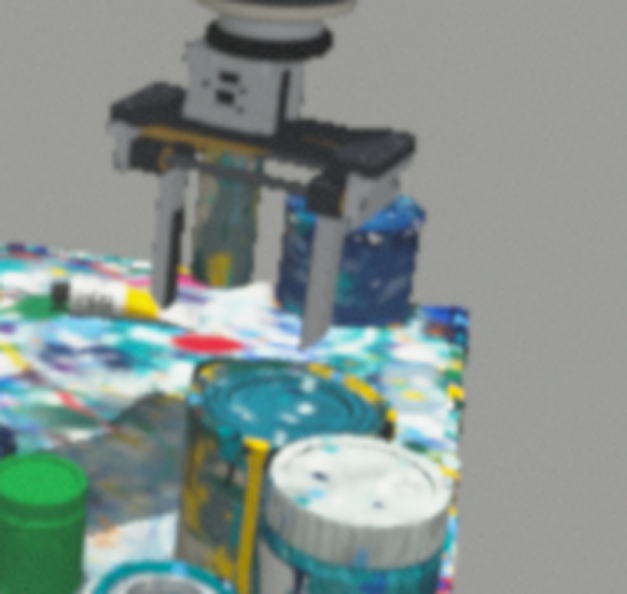

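>>> arm_command(steps=[[0.001,-0.002,-0.03,0,0,0,-1],[0,0,-0.025,0,0,0,-1],[0,0,-0.016,0,0,0,-1],[0,0,-0.008,0,0,0,-1],[0,0,-0.002,0,0,0,-1],[0,0,0,0,0,0,1],[0,0,0,0,0,0,1],[0,0,0,0,0,0,1],[0,0,0,0,0,0,1],[0,0,0,0,0,0,1]])

```text
time: 24.38
tool_pos: [0.4027, -0.3328, 0.0166]
eef_rot: [-0.0, 0.999, -0.051, 0.0]
wrist_force: [-0.0, 2.5, 4.0]
grip_width: 0.0566
finger_force: 20.0
```

>>> arm_command(steps=[[0,0,0.02,0,0,0,1],[0,0,0.045,0,0,0,1],[0,0,0.05,0,0,0,1],[0.005,0.02,0.045,0,0,0,1],[0.009,0.04,0.03,0,0,0,1],[0.009,0.043,0.01,0,0,0,1],[0.009,0.043,0,0,0,0,1],[0.009,0.043,0,0,0,0,1],[0.009,0.043,0,0,0,0,1],[0.009,0.043,0,0,0,0,1],[0.009,0.043,0,0,0,0,1],[0,0,0,0,0,0,1]])

```text
time: 25.88
tool_pos: [0.4708, -0.0118, 0.2164]
eef_rot: [-0.0, 0.999, -0.048, 0.0]
wrist_force: [-1.1, -1.0, -0.9]
grip_width: 0.0568
finger_force: 20.0
```

```bash
python3 - <<'E'
from h import *
s=arm.get_state();print(s["tool_pos"].round(4),s["wrist_force"],s["grip_width"])
T=capture("top");S=capture("scene")
print("frame scene z0",[at(S,(212,183),z).round(3)[:2].tolist() for z in(-.3,0,.1)])
print("white bar top",[ (z,at(T,(90,60),z).round(3)[:2].tolist()) for z in(0,.2,.4,.6)], "table left",at(T,(97,137),0).round(3),at(T,(115,330),0).round(3))
print("post",[ (z,at(T,(205,115),z).round(3)[:2].tolist()) for z in(-.5,0,.2)])
cv2.imwrite("pics/t9.png",np.vstack([cv2.resize(T["pixels"][0:240,0:400],None,fx=1.4,fy=1.4),cv2.resize(S["pixels"][70:240,150:430],(560,260))]))
E
```

```text
[ 0.4708 -0.0118  0.2164] [-1.08798596 -0.96577954 -0.85632731] 0.05683996363468717
frame scene z0 [[1.115, 0.819], [0.531, 0.309], [0.336, 0.139]]
white bar top [(0, [0.765, 0.347]), (0.2, [0.672, 0.283]), (0.4, [0.58, 0.219]), (0.6, [0.487, 0.155])] table left [0.575 0.32  0.   ] [0.137 0.258 0.   ]
post [(-0.5, [0.806, 0.119]), (0, [0.63, 0.071]), (0.2, [0.559, 0.052])]
```

View pics/t9.png

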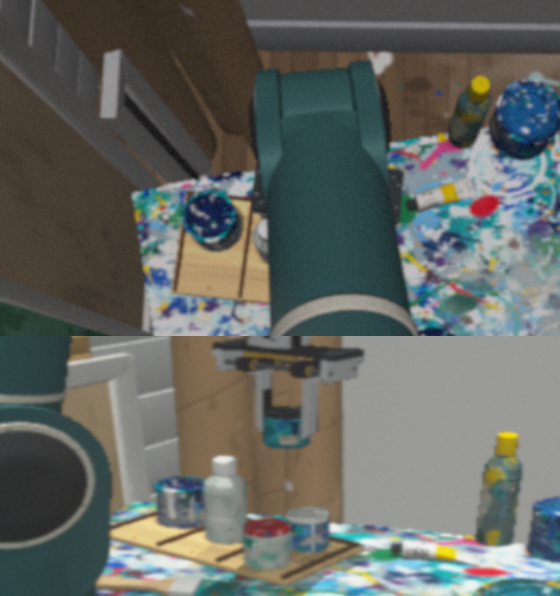

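```bash
python3 - <<'E'
from h import *
T=capture("top");S=capture("scene")
def ray(p,px): 
    d=p["R"].T@np.linalg.inv(p["K"])@np.array([*px,1.]); return -p["R"].T@p["t"],d/np.linalg.norm(d)
for a,b in [((85,40),(214,80)),((78,75),(214,80)),((85,40),(206,82))]:
    o1,d1=ray(T,a);o2,d2=ray(S,b)
    k=np.linalg.lstsq(np.c_[d1,-d2],o2-o1,rcond=None)[0]; print((o1+k[0]*d1).round(3),(o2+k[1]*d2).round(3))
for xy in [(.7,.3),(.65,.25),(.75,.35),(.65,.3)]:
    print(xy,[(z,proj(T,[*xy,z]).round().tolist(),proj(S,[*xy,z]).round().tolist()) for z in(-.1,0,.2,.4)])
E
```

```text
[0.662 0.26  0.304] [0.598 0.334 0.297]
[0.595 0.268 0.305] [0.564 0.305 0.304]
[0.663 0.261 0.303] [0.582 0.351 0.292]
(0.7, 0.3) [(-0.1, [119.0, 101.0], [248.0, 196.0]), (0, [108.0, 86.0], [247.0, 168.0]), (0.2, [82.0, 47.0], [245.0, 108.0]), (0.4, [44.0, -9.0], [243.0, 41.0])]
(0.65, 0.25) [(-0.1, [138.0, 120.0], [251.0, 204.0]), (0, [129.0, 106.0], [251.0, 175.0]), (0.2, [106.0, 71.0], [249.0, 113.0]), (0.4, [73.0, 19.0], [247.0, 43.0])]
(0.75, 0.35) [(-0.1, [100.0, 83.0], [245.0, 188.0]), (0, [88.0, 66.0], [244.0, 161.0]), (0.2, [58.0, 24.0], [242.0, 103.0]), (0.4, [16.0, -37.0], [239.0, 38.0])]
(0.65, 0.3) [(-0.1, [118.0, 120.0], [239.0, 201.0]), (0, [107.0, 106.0], [238.0, 172.0]), (0.2, [81.0, 71.0], [235.0, 111.0]), (0.4, [42.0, 19.0], [233.0, 42.0])]
```

The top panel shows the tin at (210,222) and a white bar of the surrounding furniture behind it. The bottom panel shows the black pot held upright above the bottle and pots. To keep the gripper body away from that bar, I'll turn the tool by +0.7 rad on the way.

>>> arm_command(steps=[[0.008,0.038,0,0,0,0.14,1],[0.008,0.039,0,0,0,0.14,1],[0.008,0.039,0,0,0,0.14,1],[0.009,0.039,0,0,0,0.14,1],[0.009,0.038,0,0,0,0.14,1],[0,0,0,0,0,0,1],[0,0,-0.03,0,0,0,1],[0,0,-0.03,0,0,0,1],[0,0,-0.02,0,0,0,1],[0,0,0,0,0,0,1]])

```text
time: 27.32
tool_pos: [0.5122, 0.1764, 0.1354]
eef_rot: [0.0, 0.956, 0.294, -0.001]
wrist_force: [-0.2, 0.8, -0.4]
grip_width: 0.0565
finger_force: 20.0
```

```bash
python3 - <<'E'
from h import *
s=arm.get_state();print(s["tool_pos"].round(4),s["eef_rot"].round(3),s["wrist_force"],s["grip_width"])
S=capture("scene")
for d in finder.masks_of("black_pot_mid",S)[:2]:
    print(d["confidence"],fitcyl(S,d["region"],(.512,.181),s["tool_pos"][2]-.0166,s["tool_pos"][2]-.0166+.058,.03))
cv2.imwrite("pics/s10.png",cv2.resize(S["pixels"][70:240,150:400],None,fx=3,fy=3,interpolation=cv2.INTER_CUBIC))
E
```

```text
[0.5122 0.1764 0.1354] [ 0.     0.956  0.294 -0.001] [-0.20951919  0.8136881  -0.40351063] 0.05654104139679241
0.56 (array([0.5124454 , 0.17693658]), np.float64(0.8949320148331273))
```

View pics/s10.png

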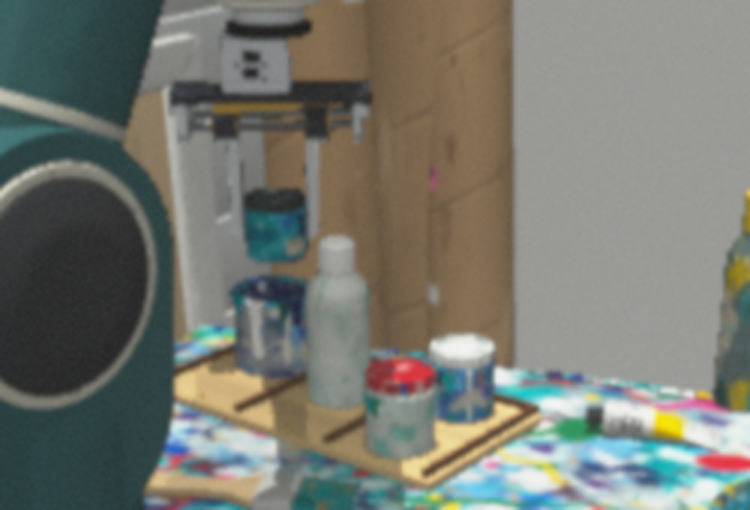

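The black pot is held upright at about (275,225) in the crop, above the tin at (270,325). It sits 5 mm short in y.

>>> arm_command(steps=[[0,0.005,0,0,0,0,1],[0,0,-0.015,0,0,0,1],[0,0,-0.01,0,0,0,1],[0,0,-0.004,0,0,0,1],[0,0,-0.003,0,0,0,1],[0,0,0,0,0,0,1]])

```text
time: 28.18
tool_pos: [0.5126, 0.1832, 0.1043]
eef_rot: [-0.0, 0.956, 0.295, -0.0]
wrist_force: [1.2, -0.4, -1.0]
grip_width: 0.0567
finger_force: 20.0
```

>>> arm_command(steps=[[0,-0.001,-0.0015,0,0,0,1],[0,0,-0.001,0,0,0,1],[0,0,0,0,0,0,1]])

```text
time: 28.55
tool_pos: [0.5127, 0.1822, 0.102]
eef_rot: [-0.0, 0.956, 0.295, 0.0]
wrist_force: [1.0, 0.3, -1.9]
grip_width: 0.0565
finger_force: 20.0
```

>>> arm_command(steps=[[0,0,-0.001,0,0,0,1],[0,0,0,0,0,0,1]])

```text
time: 28.8
tool_pos: [0.5126, 0.1822, 0.1009]
eef_rot: [-0.0, 0.956, 0.295, -0.0]
wrist_force: [0.4, 0.3, -2.4]
grip_width: 0.0565
finger_force: 20.0
```

>>> arm_command(steps=[[0,0,-0.001,0,0,0,1],[0,0,0,0,0,0,1]])

```text
time: 29.05
tool_pos: [0.5128, 0.1824, 0.1005]
eef_rot: [0.0, 0.955, 0.295, 0.0]
wrist_force: [-3.6, -0.7, 10.3]
grip_width: 0.0568
finger_force: 20.0
```

>>> arm_command(steps=[[0,0,0.0003,0,0,0,0],[0,0,0,0,0,0,-1],[0,0,0,0,0,0,-1],[0,0,0,0,0,0,-1],[0,0,0.02,0,0,0,-1],[0,0,0.035,0,0,0,-1],[0,0,0.045,0,0,0,-1],[0,0,0.03,0,0,0,-1],[-0.005,-0.03,0,0,0,-0.05,-1],[-0.01,-0.045,0,0,0,-0.1,-1],[-0.01,-0.045,0,0,0,-0.1,-1],[-0.01,-0.045,0,0,0,-0.1,-1]])

```text
time: 30.55
tool_pos: [0.4773, 0.0161, 0.2316]
eef_rot: [0.0, 0.992, 0.123, 0.001]
wrist_force: [0.4, -0.3, 0.1]
grip_width: 0.0942
finger_force: 0.0
```

>>> arm_command(steps=[[-0.01,-0.045,0,0,0,-0.1,-1],[-0.01,-0.045,0,0,0,-0.1,-1],[-0.01,-0.045,0,0,0,-0.1,-1],[-0.01,-0.045,0,0,0,0,-1],[-0.01,-0.045,0,0,0,0,-1],[-0.01,-0.045,0,0,0,0,-1],[0,0,0,0,0,0,-1]])

```text
time: 31.42
tool_pos: [0.4168, -0.2554, 0.2313]
eef_rot: [0.0, 1.0, -0.028, 0.0]
wrist_force: [0.3, 1.3, -0.2]
grip_width: 0.0939
finger_force: 0.0
```

```bash
python3 - <<'E'
from h import *
L=[("red_pot_mid",(.416,-.019),.01,.07,.03),("white_pot_mid",(.502,-.027),0.01,.064,.03),("black_pot_mid",(.512,.182),.085,.058,.03),("bottle_mid",(.474,.081),.01,.14,.029),("tin_mid",(.512,.182),.01,.075,.042)]
p=chk(["scene","top"],L)
for d in finder.landmark_of("tube_mid",p)[:1]: print("tube",at(p,d["pixel"],.015))
S=capture("scene")
cv2.imwrite("pics/f.png",np.hstack([cv2.resize(p["pixels"][110:240,100:290],(395,270)),cv2.resize(S["pixels"][110:240,190:380],(395,270))]))
E
```

```text
scene red_pot_mid [ 0.4147 -0.02  ] iou 0.94 board [-0.0493 -0.1062]
scene white_pot_mid [ 0.5003 -0.0323] iou 0.91 board [ 0.0372 -0.11  ]
scene bottle_mid [0.4773 0.0854] iou 0.85 board [0.0026 0.0049]
scene tin_mid [0.5114 0.1813] iou 0.66 board [0.027  0.1037]
top red_pot_mid [ 0.4166 -0.0198] iou 0.87 board [-0.0474 -0.1058]
top white_pot_mid [ 0.5029 -0.0283] iou 0.88 board [ 0.0393 -0.1056]
top black_pot_mid [0.5127 0.1826] iou 0.85 board [0.0282 0.1052]
top bottle_mid [0.4626 0.0764] iou 0.73 board [-0.0111 -0.0055]
top tin_mid [0.5126 0.181 ] iou 0.47 board [0.0282 0.1035]
top [ 0.4177 -0.2526  0.2303] [-0.     1.    -0.025 -0.   ]
tube [ 0.56568414 -0.18171878  0.015     ]
```

View pics/f.png

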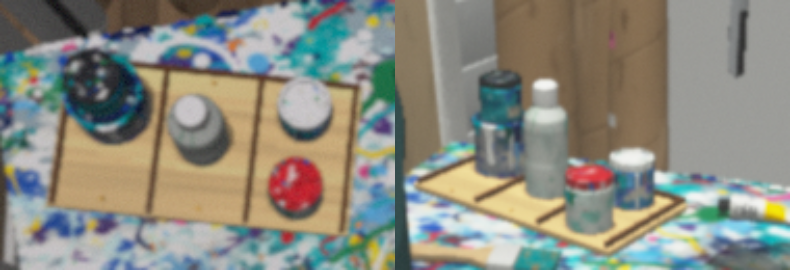

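All five stand as asked: the red pot at the front of its lane (295,187), the white pot behind it (305,108), the bottle in the middle lane (195,128), and the black pot on the tin (100,85). The tin and tube have not moved.

```bash
python3 -c "
from workcell import arm
print(arm.hand_in())"
```

```text
the job is handed in; nothing more can be done
None
```

The board is restocked as asked and handed in at about 32 s: red pot at the front of its lane with the white pot behind it, bottle in the middle lane, and black pot centred on the tin; the last images show everything upright, and the tin and tube where they started.

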